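Slide the board holder under the inspection microscope

TASK

Slide the black board holder along the mat, between the two low aluminium guides and under the microscope, until the large square chip on its circuit board is centred under the lens and the holder lies straight in the guides. Keep the holder flat on the mat, never lifting it; do not bump the microscope, and leave the jar, screwdriver and spray can where they are.

Things in the scene. Friction and masses are not known exactly. Their poses are not given: they have to be found in the camera images.
- station: Fixed blue mat, 380 (x) by 560 (y) by 3 mm, with two aluminium guide bars that form a channel. Origin on the table top (z=0) straight below the lens; x runs along the channel, away from the robot, the way the holder must travel; y to its left. Mat spans x -280..100, y -280..280 mm. Straight guides at x -40..40, inner faces y +/-51, 12 mm thick, tops 17 mm above the table. No end stop
- mouth (a point): Centre of the funnel's mouth, on the mat's top, 85 mm before the lens on the channel's centre line. From here to x = -40 mm of the station the guides converge from about 130 mm to 102 mm apart (inside), same height. The whole station, mat and microscope together, stands elsewhere and turned a little each time
- scope: Teal microscope fixed to the station (same origin and axes). On the lens axis: black ring light 68 mm across, underside 100 mm above the table; above z 150 mm a 54 mm tube, top at 235 mm. A boom at z 160..190 mm leads to +y, to a focus block with knobs and a pillar (32 mm across, 250 mm tall) at x 20, y 150 mm on a foot 120 x 110 mm, 16 mm high. Not to be bumped
- lens (a point): Point on the lens axis at the underside of the ring light, 100 mm straight above the origin of station
- holder: Loose flat black slab 120 (x) by 90 (y) by 18 mm, upright sides, 0.25 to 0.5 kg, green board on top between two steel jaws (tops 27 mm up). Origin at the centre of its underside; +x end (with the chip) enters first. Starts on the mat on the robot's side of the mouth, at most 45 mm off the centre line and 0.3 rad askew. Slides with ordinary friction and stays where left
- chip (a point): Centre of the top of the large square grey chip (26 mm square) on the holder's board: 32 mm along +x from the holder's origin, on its centre line, 26 mm above its underside; 28 mm behind the holder's front face
- rear (a point): Centre of the holder's flat rear (-x) face, 60 mm behind its origin, 92 mm behind the chip, 9 mm above its underside
- jar: Small closed round jar, 52 mm across, 60 mm high, loose, standing on the mat to the right of the channel beyond the guides' mouth; origin at the centre of its underside. Bystander
- screwdriver: Screwdriver 160 mm long lying on the mat by its right edge, roughly along the channel direction; origin near its middle, x along the shaft. Bystander
- spray_can: Yellow spray can, 60 mm across, 190 mm high, loose, standing on the mat to the left, beyond the microscope's foot; origin at the centre of its underside. Bystander
Not all that is in view belongs to the job. Of the things that look like the holder, the middle-sized one is meant.

How it is judged:
At the end, for the whole second after the job is handed in: The chip's centre is within 12 mm, seen from above, of the lens axis; the holder is in line with the channel within 0.15 rad, lies flat on the mat (underside below 8 mm over the table, tilt under 0.08 rad) and is at rest (horizontal distance between chip and lens below 0.012 m and angle between the x axis of holder and the x axis of station, either way round below 0.15 rad and height (world z) of holder below 0.008 m and angle between holder's own z axis and vertical below 0.08 rad and linear speed of holder below 0.01 m/s); the robot touches nothing.
It fails at once if the holder is lifted: its underside more than 20 mm above the table, or tipped by more than 0.25 rad (height (world z) of holder above 0.02 m or angle between holder's own z axis and vertical above 0.25 rad).
It fails at once if the microscope is bumped with more than 10 N (contact force between scope and anything else above 10 N).
It fails at once if the jar, screwdriver or spray can is moved by more than 30 mm (distance of any of jar, screwdriver, spray_can from where it was at the start of the episode above 0.03 m).
It also fails if it takes over 61 s, if anything falls off the work surface, if the arm or the gripper's body presses on something with over 40 N, if the wrist force passes 120 N, or if a joint passes its speed limit or range.

ROBOT

A 7-joint arm with a two-finger parallel gripper is mounted at the origin on the work surface. World frame = base frame: x ahead of the robot, y to its left, z up, the work surface at z = 0. Lengths are in m, angles in rad, forces in N, time in s.
With the tool pointing down it reaches from about 0.35 to 0.9 m from the base axis. Payload 19.9 kg.
Tool frame: the origin (TCP) lies midway between the tips of the shut fingers; the grasp point (between the pads) lies 19 mm behind it (bot.grasp_offset is the distance from the TCP to the grasp point, in m); z points along the fingers, y is the direction in which the jaws open and shut (so a half turn about z gives the same grasp; the last joint's range is limited). The gripper opens to 85 mm and grips with 20 to 120 N. Pads are 22 mm wide; open, the fingers measure 114 mm over their backs; the gripper's body (76 mm by 85 mm) begins 54 mm behind the grasp point. The pads swing forward as they close: fully open they stand 13 mm farther back than shut.
Start: joints at [-1.25, 0.417, -0.01, 1.614, 0.005, 1.111, -0.053], TCP at [0.222, 0.584, 0.231] pointing down, gripper open.
Joint ranges: [-2.81, 2.81], [-0.39, 2.02], [-1.27, 1.25], [0.06, 2.57], [-1.19, 4.33], [0.19, 2], [-2.82, 2.82]. Speed limits (rad/s): [1.89, 1.89, 2.39, 2.39, 3.01, 3.01, 3.01].

INTERFACE

Orientations are given as a unit quaternion [w, x, y, z].
In Python, from workcell import readout, imaging, job, bot gives the robot as it stands. The module is installed in compiled form; this text tells all that it offers.
- The arm moves only by the tool arm_command, never from a script. Its argument "moves" is a list of rows, each an object with "slide": the shift along the tool's x, y, z in cm, a list of three; "twist": the turn about the tool's z in degrees. A call has 1 to 20 rows; each row is the pose to reach, as a shift and turn from the pose commanded when the call began, along the tool's axes at that moment; what a row does not reach only later rows make up. A row lasts 1/12 s, in which the tool goes at most 41.7 mm and 7.16 degrees, less where a joint would pass 70% of its speed; a pose out of reach is approached as far as the arm can. A call with a gripper value outside its range is refused whole. "grip" is the closure in counts, from 0 (fully open) to 255 (shut), set as the call begins (left out, the last holds). The fingers move at their own pace and stop on an object; "squeeze" is the grip in N (left out, the last holds). Time passes only in rows, so rows that repeat a pose let the fingers close. It gives the time, the measured TCP pose, the force and the opening at its end, in the units of the state.
- readout.state(): the state, without advancing time (a new reading comes with each control period).
- imaging.snapshot(name): name is "scene" or "side" or "wrist"; returns (picture, depth): 480x640x3 uint8, red, green, blue; 480x640 float32, m along the optical axis (not along the pixel's ray), 0 where there is no reading.
- imaging.camera_model(name): a dict with "camera_matrix" (3x3 intrinsics, pixels), "k1" (the pictures are not rectified: a ray, as slopes to the right and down, at radius r is drawn at 1 + k1 r^2 times it, then the intrinsics apply), "rvec" (rotation vector, rad) and "tvec" (3), from world to camera coordinates, as OpenCV has them; the wrist camera has in their place "tool_from_camera" (4x4, takes a point from camera to tool coordinates, whose origin is the TCP and whose axes are the flange's). Camera axes: x right, y down, z forward; pixel columns grow to the right and rows downward; lengths in m; the calibration is good to about 2 mm. A picture is of the moment at which its call begins: read the wrist's pose just before it. camera_model takes no time and is no camera call.
- job.hand_in(): hands the job in, once; it reports no verdict.
The state is a dict: "time_s": time; "joint_pos": joint angles; "joint_velocities": joint speeds; "joint_torque": joint torques, N m; "tcp_pos": TCP position; "orientation": TCP orientation; "contact_force": force on the tool from outside, world axes, zero at the start; "moment": the same for the moment, N m; "gripper_width": opening from 0.0 (shut) to 1.0 (fully open).
Only numpy, scipy, OpenCV 4.12 (cv2) and the standard library are available. Lean on these libraries where they do the work, as an engineer would, in place of code of your own. Each camera call takes 0.05 s, during which the arm holds its last target. There are 200 camera calls.

## Working session

There is one attempt and no reset: what is moved stays moved. The work goes in short steps, Python scripts to look and compute and a tool call to move; the robot and the scene stay as the last step left them, time stands still between calls to the robot, and variables do not carry over. Pictures are saved under pics/ and viewed, about 8 in all and at most 12, crops included, and the job is handed in when it is done.

Besides the shell and the picture viewer there is one more tool, called after "Request:" as name([rows], argument=value, ...), one row to a line, values as JSON. arm_command: Moves the arm, as the interface text tells. Its arguments: {"type":"object","properties":{"moves":{"type":"array","items":{"type":"object","properties":{"slide":{"type":"array","items":{"type":"number"}},"twist":{"type":"number"}}}},"grip":{"type":"number"},"squeeze":{"type":"number"}},"required":["moves"]}

```bash
mkdir -p pics; cat > h.py <<'E'
import numpy as np, cv2
from workcell import readout, imaging, job, bot
from scipy.spatial.transform import Rotation as R
def snap(n,f=None):
    s=readout.state(); p,d=imaging.snapshot(n)
    if f: cv2.imwrite('pics/'+f,p[:,:,::-1])
    return p,d,s
def cam(n,s=None):
    m=imaging.camera_model(n);K=np.array(m['camera_matrix']);k=m['k1']
    if n=='wrist':
        T=np.array(m['tool_from_camera']);q=s['orientation'];Rt=R.from_quat([q[1],q[2],q[3],q[0]]).as_matrix()
        Rw=Rt@T[:3,:3];c=Rt@T[:3,3]+np.array(s['tcp_pos'])
    else:
        Rc=cv2.Rodrigues(np.array(m['rvec'],float))[0];Rw=Rc.T;c=-Rc.T@np.array(m['tvec'],float).ravel()
    return K,k,Rw,c
def rays(uv,C):
    K,k,Rw,c=C
    x=cv2.undistortPoints(np.array(uv,float).reshape(-1,1,2),K,np.array([k,0,0,0.])).reshape(-1,2)
    return np.c_[x,np.ones(len(x))]@Rw.T
def onz(uv,z,C):
    r=rays(uv,C);c=C[3];return c+r*((z-c[2])/r[:,2])[:,None]
def cloud(d,C):
    v,u=np.mgrid[0:480,0:640];r=rays(np.c_[u.ravel(),v.ravel()],C)
    return (C[3]+r*d.reshape(-1,1)).reshape(480,640,3)
def proj(P,C):
    K,k,Rw,c=C;x=(np.array(P)-c)@Rw
    return cv2.projectPoints(x.reshape(-1,1,3),np.zeros(3),np.zeros(3),K,np.array([k,0,0,0.]))[0].reshape(-1,2)
E
python3 - <<'E'
from h import *
for n in('scene','side'):
    p,d,s=snap(n,n+'0.png');np.savez('pics/'+n+'0.npz',p=p,d=d);print(n,cam(n)[3])
print(s['time_s'],s['orientation'],s['contact_force'])
E
```

```text
scene [1.13028144 0.31270308 0.86397421]
side [ 0.07614313 -0.447188    0.96784018]
0.05 [-6.93923779e-05  1.80377400e-01  9.83597286e-01 -6.05807057e-04] [ 0.64400982 -0.20232261 -0.12376121]
```

View pics/scene0.png

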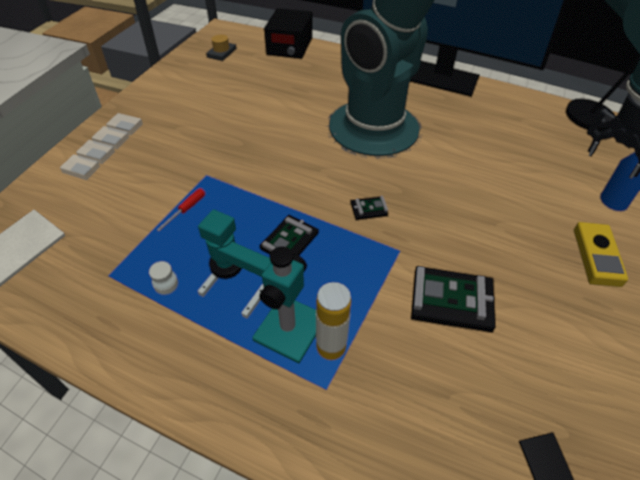

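View pics/side0.png

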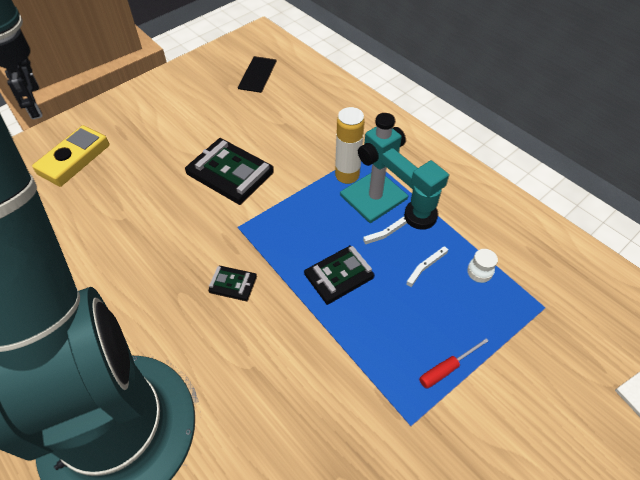

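The scene view shows the mat, with the holder at about (290,235). In the side view the holder is at (340,274), the guides at (385,230) and (428,265), the ring light at (421,215), the jar at (482,265) and the screwdriver at (453,365). The other two boards are decoys off the mat.

```bash
cat > m.py <<'E'
from h import *
def matfit(n,p):
    C=cam(n);hsv=cv2.cvtColor(p,cv2.COLOR_RGB2HSV)
    m=cv2.inRange(hsv,(105,150,80),(118,255,255));m=cv2.morphologyEx(m,cv2.MORPH_OPEN,np.ones((3,3)))
    l,lab,st,_=cv2.connectedComponentsWithStats(m);i=1+np.argmax(st[1:,4]);m=(lab==i).astype(np.uint8)
    v,u=np.nonzero(m);P=onz(np.c_[u,v],.003,C)[:,:2]
    return m,C,cv2.minAreaRect((P*1000).astype(np.float32))
def station(r):
    c=np.array(r[0])/1000;b=cv2.boxPoints(r)/1000
    e=b[1]-b[0];f=b[2]-b[1]
    if np.linalg.norm(e)>np.linalg.norm(f): e=f
    x=e/np.linalg.norm(e)
    return c,x
if __name__=='__main__':
    for n in('scene','side'):
        z=np.load(f'pics/{n}0.npz');p=z['p'];m,C,r=matfit(n,p);print(n,r,cv2.boxPoints(r).tolist())
        P=cloud(z['d'],C)
        # black holder body + contents: hole in the mat near holder
        hull=cv2.fillPoly(np.zeros_like(m),[cv2.convexHull(cv2.findNonZero(m))],1)
        hole=((hull==1)&(m==0)).astype(np.uint8);hole=cv2.morphologyEx(hole,cv2.MORPH_OPEN,np.ones((3,3)))
        k,lab,st,ce=cv2.connectedComponentsWithStats(hole)
        for i in range(1,k):
            if st[i,4]>80: 
                q=P[lab==i];q=q[z['d'][lab==i]>0];print(i,st[i],np.median(q,0).round(3),np.percentile(q[:,2],[5,95]).round(3))
E
python3 m.py
```

```text
scene ((598.1775512695312, -75.78366088867188), (555.5853881835938, 376.6053161621094), 86.11012268066406) [[391.4635009765625, -340.1621398925781], [767.201171875, -365.7106628417969], [804.8916015625, 188.59481811523438], [429.1539306640625, 214.14334106445312]]
1 [157 187  49  44 583] [ 0.519 -0.319  0.018] [0.002 0.029]
2 [  198   209   154   154 11807] [0.717 0.062 0.12 ] [0.012 0.236]
3 [148 261  30  34 771] [ 0.74  -0.218  0.043] [0.002 0.064]
side ((598.2659912109375, -76.56314086914062), (558.3670043945312, 379.45751953125), 86.22605895996094) [[390.5727844238281, -342.65325927734375], [769.2074584960938, -367.62921142578125], [805.959228515625, 189.5269775390625], [427.32452392578125, 214.5029296875]]
1 [ 335  173   73   50 1976] [0.703 0.058 0.019] [0.009 0.054]
2 [ 363  196   74   48 1104] [ 0.667 -0.078  0.116] [0.007 0.167]
3 [ 305  246   69   58 2316] [ 0.504 -0.04   0.024] [0.014 0.031]
4 [407 247  41  40 421] [ 0.661 -0.142  0.016] [0.003 0.02 ]
5 [467 250  28  33 630] [ 0.718 -0.231  0.04 ] [0.01  0.065]
6 [419 339  69  49 759] [ 0.503 -0.318  0.025] [0.005 0.03 ]
```

```bash
python3 - <<'E'
from h import *
from m import *
z=np.load('pics/side0.npz');m,C,r=matfit('side',z['p']);P=cloud(z['d'],C)
a=np.arctan2(-25.3,377);X=np.array([np.cos(a),np.sin(a)]);Y=np.array([-X[1],X[0]]);c=np.array([.5982,-.0762])+.09*X
print('st',c,a)
q=P[235:310,295:385].reshape(-1,3);col=z['p'][235:310,295:385].reshape(-1,3)
k=(q[:,2]>.0165)&(q[:,2]<.04);q=q[k]
rr=cv2.minAreaRect((q[:,:2]*1000).astype(np.float32));print('holder rect',rr,len(q))
b=cv2.boxPoints(rr)/1000;print('in station',np.c_[(b-c)@X,(b-c)@Y].round(4).tolist())
# chip: grey square; guides: bright points
hsv=cv2.cvtColor(z['p'],cv2.COLOR_RGB2HSV)
for nm,(u0,u1,v0,v1) in dict(gL=(360,410,215,245),gR=(405,450,245,288)).items():
    g=np.zeros((480,640),bool);g[v0:v1,u0:u1]=1
    g&=(hsv[...,1]<40)&(hsv[...,2]>150);v,u=np.nonzero(g)
    w=onz(np.c_[u,v],.017,C)[:,:2]-c;print(nm,len(u),[(round(x,3),round(np.median((w@Y)[abs(w@X-x)<.006]),4)) for x in np.arange(-.08,.045,.02) if (abs(w@X-x)<.006).any()])
s=readout.state();T=imaging.camera_model('wrist')['tool_from_camera'];print(np.array(T).round(3))
q=s['orientation'];print(R.from_quat([q[1],q[2],q[3],q[0]]).as_matrix().round(3),s['tcp_pos'],s['joint_pos'])
crop=z['p'][160:340,270:500];cv2.imwrite('pics/crop1.png',cv2.resize(crop[:,:,::-1],None,fx=3,fy=3))
E
```

```text
st [ 0.68799802 -0.08222623] -0.06700828134682893
holder rect ((545.3958740234375, -39.49033737182617), (92.45372772216797, 197.71429443359375), 82.05443572998047) 2206
in station [[-0.2471, -0.0059], [-0.0499, -0.0201], [-0.0432, 0.0721], [-0.2404, 0.0863]]
gL 215 [(np.float64(-0.08), np.float64(0.0676)), (np.float64(-0.06), np.float64(0.0625)), (np.float64(-0.04), np.float64(0.0567)), (np.float64(-0.02), np.float64(0.056)), (np.float64(0.0), np.float64(0.0559)), (np.float64(0.02), np.float64(0.0569))]
gR 279 [(np.float64(-0.08), np.float64(-0.0697)), (np.float64(-0.06), np.float64(-0.0643)), (np.float64(-0.04), np.float64(-0.0593)), (np.float64(-0.02), np.float64(-0.0586)), (np.float64(0.0), np.float64(-0.0581)), (np.float64(0.02), np.float64(-0.0579)), (np.float64(0.04), np.float64(-0.0581))]
[[ 0.001 -0.963 -0.268  0.068]
 [ 1.     0.     0.     0.   ]
 [-0.    -0.268  0.963 -0.144]
 [ 0.     0.     0.     1.   ]]
[[-0.935  0.355 -0.   ]
 [ 0.355  0.935 -0.001]
 [-0.    -0.001 -1.   ]] [0.22169425 0.58401163 0.23073624] [-1.2495006   0.41788969 -0.0102976   1.61411865  0.00466857  1.11073333
 -0.05299166]
```

View pics/crop1.png

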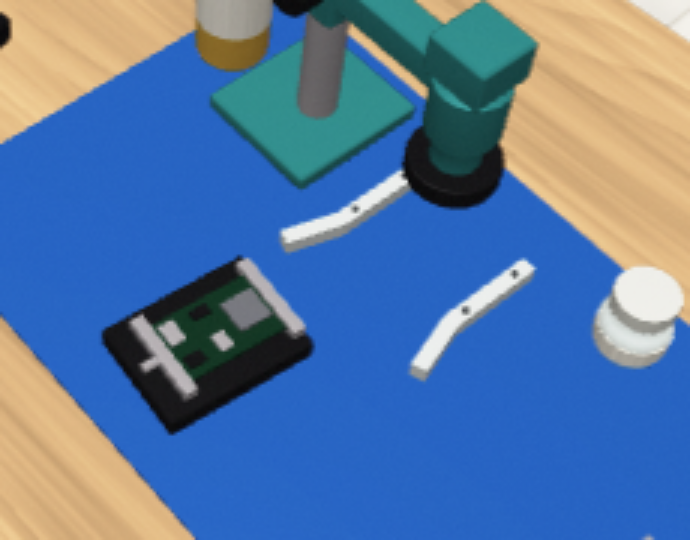

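The crop shows the holder with its rear edge from (104,336) to (172,416) and its front edge from (243,258) to (312,340). The chip is at (246,308), at the end nearest the lens.

```bash
cat > holder.py <<'E'
from h import *
a=-0.067;X=np.array([np.cos(a),np.sin(a)]);Y=np.array([-X[1],X[0]]);c=np.array([.688,-.0825])
def st(P): P=np.atleast_2d(P)[:,:2]-c;return np.c_[P@X,P@Y]
E
python3 - <<'E'
from holder import *
C=cam('side')
uv=np.array([[104,336],[172,418],[312,341],[243,258]])/3.+[270,160]
P=onz(uv,.021,C);print((st(P)*1000).round(1),np.linalg.norm(np.diff(P,axis=0),axis=1).round(3))
ch=onz([[246/3+270,308/3+160]],.029,C);print('chip',(st(ch)*1000).round(1))
z=np.load('pics/side0.npz');Q=cloud(z['d'],C)[250:305,300:385].reshape(-1,3)
hsv=cv2.cvtColor(z['p'],cv2.COLOR_RGB2HSV)[250:305,300:385].reshape(-1,3)
m=np.ones((480,640),np.uint8)
k=cv2.inRange(cv2.cvtColor(z['p'],cv2.COLOR_RGB2HSV),(105,150,80),(118,255,255))
n,lab,s_,_=cv2.connectedComponentsWithStats((k==0).astype(np.uint8));i=lab[274,340];v,u=np.nonzero(lab==i)
W=onz(np.c_[u,v],.021,C);rr=cv2.minAreaRect((st(W)*1000).astype(np.float32));print(len(u),rr)
cc=P.mean(0);d=(P[2]+P[3]-P[0]-P[1])[:2];print('centre',cc,'yaw rel',np.arctan2(d[1],d[0])-a, 'rear mid',(P[0]+P[1])/2)
E
```

```text
[[-239.3   80.4]
 [-242.7    0.7]
 [-128.3  -11.9]
 [-120.6   71.2]] [0.08  0.115 0.084]
chip [[-150.4   33.4]]
2319 ((-183.49383544921875, 33.096092224121094), (94.11116790771484, 126.70516204833984), 84.69969177246094)
centre [ 0.50803377 -0.03525894  0.021     ] yaw rel -0.09341111883168268 rear mid [ 0.45026035 -0.02591112  0.021     ]
```

Request:
arm_command([
  {"slide":[-46.5,-40.1,0],"twist":73},
  {"slide":[-46.5,-40.1,0],"twist":73},
  {"slide":[-46.5,-40.1,0],"twist":73},
  {"slide":[-46.5,-40.1,0],"twist":73},
  {"slide":[-46.5,-40.1,0],"twist":73},
  {"slide":[-46.5,-40.1,0],"twist":73},
  {"slide":[-46.5,-40.1,0],"twist":73},
  {"slide":[-46.5,-40.1,0],"twist":73},
  {"slide":[-46.5,-40.1,0],"twist":73},
  {"slide":[-46.5,-40.1,0],"twist":73},
  {"slide":[-46.5,-40.1,0],"twist":73},
  {"slide":[-46.5,-40.1,0],"twist":73},
  {"slide":[-46.5,-40.1,0],"twist":73},
  {"slide":[-46.5,-40.1,0],"twist":73},
  {"slide":[-46.5,-40.1,0],"twist":73},
  {"slide":[-46.5,-40.1,0],"twist":73},
  {"slide":[-46.5,-40.1,0],"twist":73},
  {"slide":[-46.5,-40.1,0],"twist":73},
  {"slide":[-46.5,-40.1,0],"twist":73},
  {"slide":[-46.5,-40.1,0],"twist":73},
], grip=60)

```text
time_s: 1.77
tcp_pos: [0.5139, 0.0455, 0.2313]
orientation: [-0.0, 0.729, 0.684, 0.0]
contact_force: [-0.3, 1.0, -0.6]
gripper_width: 0.763
```

```bash
python3 - <<'E'
from holder import *
p,d,s=snap('wrist','w1.png');C=cam('wrist',s);print(st(s['tcp_pos'])*1000)
E
```

```text
[[-182.31878709  116.05698918]]
```

View pics/w1.png

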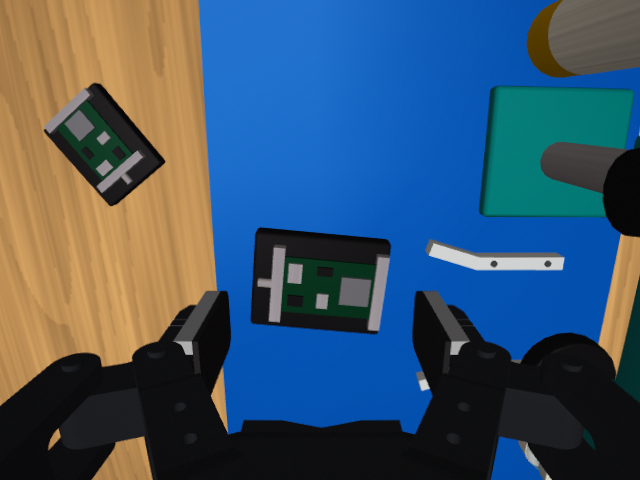

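The wrist view looks down with +Y up and the microscope on the right. The slab's corners are at (257,228), (390,241), (378,332) and (251,323), and the chip is at (355,292), at the microscope end.

```bash
python3 - <<'E'
from holder import *
s=readout.state();C=cam('wrist',s)
P=onz([[257,228],[251,323],[378,332],[390,241]],.021,C);print((st(P)*1000).round(1),np.linalg.norm(np.diff(P,axis=0),axis=1).round(3))
print((st(onz([[355,292]],.029,C))*1000).round(1), 'guide mouth/bend',(st(onz([[430,240],[480,254],[563,257]],.017,C))*1000).round(1))
E
```

```text
[[-237.7   90.5]
 [-246.8   -0.7]
 [-128.6   -9.6]
 [-121.7   79.1]] [0.092 0.119 0.089]
[[-151.9   34.3]] guide mouth/bend [[-85.5  78.9]
 [-39.2  65.9]
 [ 38.3  63. ]]
```

Request:
arm_command([
  {"slide":[0,0,4]},
  {"slide":[0,0,8]},
  {"slide":[0,0,12]},
  {"slide":[0,0,16]},
  {"slide":[0,0,19]},
  {"slide":[0,0,21]},
  {"slide":[0,0,21.8]},
  {"slide":[0,0,22.3]},
  {"slide":[0,0,22.6]},
  {"slide":[0,0,22.6]},
])

```text
invalid input at $.moves[0]: expected keys slide, twist
```

```bash
python3 - <<'E'
from holder import *
p,d,s=snap('side');print(s['contact_force'],s['tcp_pos'],st(s['tcp_pos'])*1000)
cv2.imwrite('pics/s2.png',cv2.resize(p[180:340,270:450,::-1],None,fx=3.5,fy=3.5))
E
```

```text
[-0.32162921 -0.68500067  0.17496961] [0.51393628 0.04540884 0.23134627] [[-182.23666155  115.96831387]]
```

View pics/s2.png

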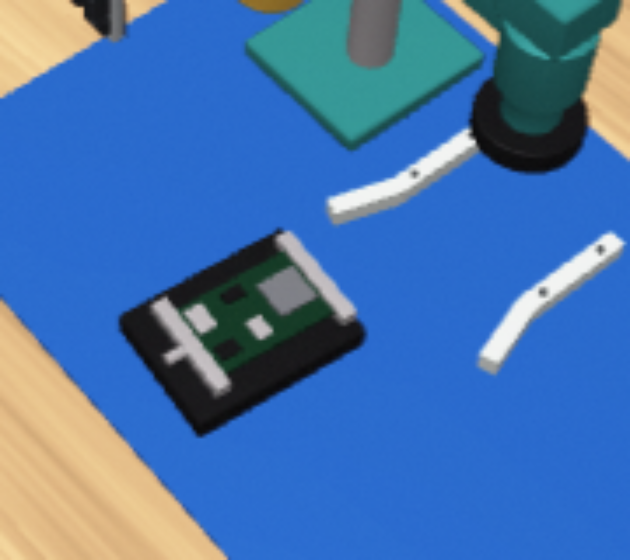

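The move was refused because every row needs a "twist". The picture shows the scene unchanged, so I'm repeating the descent.

Request:
arm_command([
  {"slide":[0,0,4],"twist":0},
  {"slide":[0,0,8],"twist":0},
  {"slide":[0,0,12],"twist":0},
  {"slide":[0,0,16],"twist":0},
  {"slide":[0,0,19],"twist":0},
  {"slide":[0,0,21],"twist":0},
  {"slide":[0,0,22],"twist":0},
  {"slide":[0,0,22.3],"twist":0},
  {"slide":[0,0,22.6],"twist":0},
  {"slide":[0,0,22.6],"twist":0},
])

```text
time_s: 2.7
tcp_pos: [0.5148, 0.0446, 0.0061]
orientation: [0.0, 0.73, 0.683, 0.001]
contact_force: [-0.4, -0.6, 0.3]
gripper_width: 0.764
```

Request:
arm_command([
  {"slide":[0,0,0.2],"twist":0},
  {"slide":[0,0,0.4],"twist":0},
  {"slide":[-0.6,0,0.4],"twist":0},
  {"slide":[-1.2,0,0.4],"twist":0},
  {"slide":[-1.7,0,0.4],"twist":0},
  {"slide":[-2.2,0,0.4],"twist":0},
  {"slide":[-2.7,0,0.4],"twist":0},
])

```text
time_s: 3.28
tcp_pos: [0.5123, 0.017, 0.0014]
orientation: [-0.0, 0.73, 0.683, 0.0]
contact_force: [-0.3, 2.8, 1.8]
gripper_width: 0.766
```

```bash
python3 - <<'E'
from holder import *
p,d,s=snap('side');print(s['contact_force'],s['tcp_pos'],st(s['tcp_pos'])*1000)
cv2.imwrite('pics/s3.png',cv2.resize(p[180:340,270:450,::-1],None,fx=3.5,fy=3.5))
E
```

```text
[-0.26047554  2.83049246  1.80739021] [0.51234587 0.01696574 0.00144571] [[-181.91923665   87.48255018]]
```

View pics/s3.png

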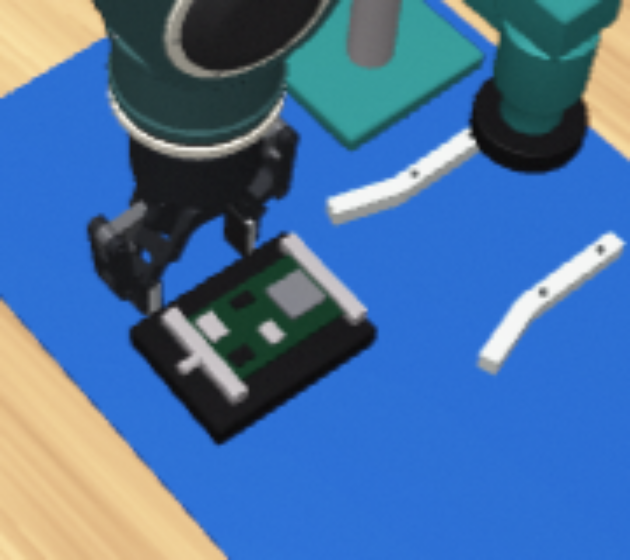

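The fingers are on the slab's left side and it is sliding flat. I'll continue to the centre line, back off and rise.

Request:
arm_command([
  {"slide":[-0.5,0,0],"twist":0},
  {"slide":[-1.0,0,0],"twist":0},
  {"slide":[-1.5,0,0],"twist":0},
  {"slide":[-2.0,0,0],"twist":0},
  {"slide":[-2.5,0,0],"twist":0},
  {"slide":[-2.9,0,0],"twist":0},
  {"slide":[-3.1,0,0],"twist":0},
  {"slide":[-3.1,0,0],"twist":0},
  {"slide":[-2.0,0,0],"twist":0},
  {"slide":[0,0,0],"twist":0},
  {"slide":[0,0,-4],"twist":0},
  {"slide":[0,0,-8],"twist":0},
  {"slide":[0,0,-12],"twist":0},
  {"slide":[0,0,-16],"twist":0},
  {"slide":[0,0,-20],"twist":0},
  {"slide":[0,0,-20],"twist":0},
])

```text
time_s: 4.67
tcp_pos: [0.5152, 0.0182, 0.2081]
orientation: [0.002, 0.73, 0.683, 0.004]
contact_force: [0.5, 1.0, 2.1]
gripper_width: 0.765
```

```bash
cat > ws.py <<'E'
from holder import *
def wholder(f):
    p,d,s=snap('wrist',f);C=cam('wrist',s);np.savez('pics/w.npz',p=p,d=d)
    hsv=cv2.cvtColor(p,cv2.COLOR_RGB2HSV)
    Q=cloud(d,C);S=(Q[...,:2]-c)@np.c_[X,Y]
    # slab and its contents by height over the mat, away from guides/scope
    k=(d>0)&(Q[...,2]>.014)&(Q[...,2]<.04)&(abs(S[...,1])<.1)&(S[...,0]>-.29)&(S[...,0]<.0)
    k=cv2.morphologyEx(k.astype(np.uint8),cv2.MORPH_OPEN,np.ones((3,3)))
    n,lab,stt,_=cv2.connectedComponentsWithStats(k);i=1+np.argmax(stt[1:,4])
    r=cv2.minAreaRect((S[lab==i]*1000).astype(np.float32));print('tcp',(st(s['tcp_pos'])*1000).round(1),s['tcp_pos'][2],'rect',r,stt[i])
    print((cv2.boxPoints(r)).round(1).tolist())
if __name__=='__main__':
    import sys;wholder(sys.argv[1])
E
python3 ws.py w4.png
```

```text
tcp [[-179.1   88.9]] 0.20809631180417285 rect ((-180.39279174804688, 0.8922615051269531), (90.11128997802734, 119.99629211425781), 89.87036895751953) [  246   255   144    98 13577]
[[-240.5, -44.0], [-120.5, -44.29999923706055], [-120.30000305175781, 45.79999923706055], [-240.3000030517578, 46.099998474121094]]
```

View pics/w4.png

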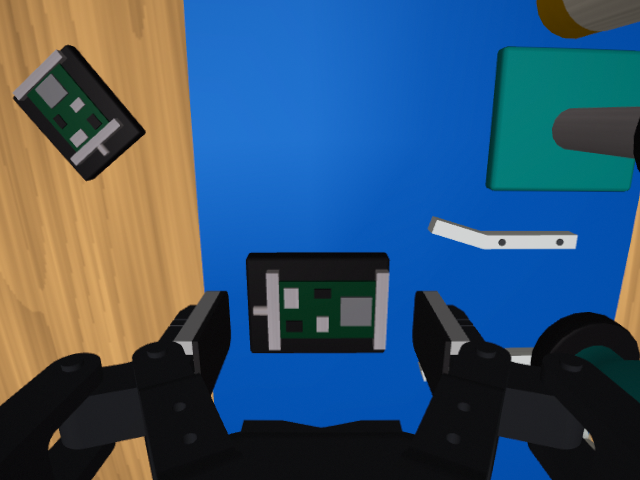

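The wrist view shows the holder straight and central: centre (-180, +1) mm, skew about 0, and a size of 120 x 90 as expected. Next I turn the tool and go behind the rear face at x = -240 mm.

Request:
arm_command([
  {"slide":[-2,-2,0],"twist":-7},
  {"slide":[-5,-5,0],"twist":-14},
  {"slide":[-8.9,-9.6,0],"twist":-21},
  {"slide":[-8.9,-9.6,0],"twist":-28},
  {"slide":[-8.9,-9.6,0],"twist":-35},
  {"slide":[-8.9,-9.6,0],"twist":-42},
  {"slide":[-8.9,-9.6,0],"twist":-49},
  {"slide":[-8.9,-9.6,0],"twist":-56},
  {"slide":[-8.9,-9.6,0],"twist":-63},
  {"slide":[-8.9,-9.6,0],"twist":-70},
  {"slide":[-8.9,-9.6,0],"twist":-77},
  {"slide":[-8.9,-9.6,0],"twist":-84},
  {"slide":[-8.9,-9.6,0],"twist":-90},
  {"slide":[-8.9,-9.6,0],"twist":-90},
  {"slide":[-8.9,-9.6,0],"twist":-90},
], grip=120)

```text
time_s: 5.97
tcp_pos: [0.4105, -0.0646, 0.2008]
orientation: [-0.0, 0.035, 0.999, -0.0]
contact_force: [0.6, -0.0, -0.4]
gripper_width: 0.531
```

```bash
python3 - <<'E'
from holder import *
s=readout.state();q=s['orientation'];M=R.from_quat([q[1],q[2],q[3],q[0]]).as_matrix()
print(st(s['tcp_pos'])*1000,s['tcp_pos'],np.c_[st(np.append(c,0)[None,:2]+M[:2,0])],s['joint_pos'],s['gripper_width'])
E
```

```text
[[-278.07236471   -0.74923882]] [ 0.41050137 -0.06463065  0.20076793] [[-0.99999722  0.0021556 ]] [-0.37576588  0.07327679  0.48058724  2.14866349 -0.04187723  0.92929067
  1.63046209] 0.5305109184165538
```

Request:
arm_command([
  {"slide":[0,0,4],"twist":0},
  {"slide":[0,0,8],"twist":0},
  {"slide":[0,0,12],"twist":0},
  {"slide":[0,0,15],"twist":0},
  {"slide":[0,0,17.5],"twist":0},
  {"slide":[0,0,18.7],"twist":0},
  {"slide":[0,0,19.2],"twist":0},
  {"slide":[0,0,19.5],"twist":0},
  {"slide":[0,0,19.5],"twist":0},
])

```text
time_s: 6.72
tcp_pos: [0.4108, -0.065, 0.0064]
orientation: [-0.0, 0.034, 0.999, -0.0]
contact_force: [0.4, 0.8, -0.7]
gripper_width: 0.533
```

Request:
arm_command([
  {"slide":[-1,0,0],"twist":0},
  {"slide":[-2,0,0],"twist":0},
  {"slide":[-2.5,0,0],"twist":0},
  {"slide":[-3,0,0],"twist":0},
  {"slide":[-3.5,0,0],"twist":0},
  {"slide":[-4,0,0],"twist":0},
  {"slide":[-4.5,0,0],"twist":0},
  {"slide":[-5,0,0],"twist":0},
  {"slide":[-5.5,0,0],"twist":0},
  {"slide":[-6,0,0],"twist":0},
  {"slide":[-6.5,0,0],"twist":0},
  {"slide":[-7,0,0],"twist":0},
  {"slide":[-7.5,0,0],"twist":0},
  {"slide":[-8,0,0],"twist":0},
  {"slide":[-8.5,0,0],"twist":0},
  {"slide":[-9,0,0],"twist":0},
  {"slide":[-9.5,0,0],"twist":0},
  {"slide":[-10,0,0],"twist":0},
  {"slide":[-10.5,0,0],"twist":0},
  {"slide":[-10.5,0,0],"twist":0},
])

```text
time_s: 8.38
tcp_pos: [0.5169, -0.0721, 0.0064]
orientation: [0.001, 0.033, 0.999, -0.0]
contact_force: [0.8, -0.4, -0.5]
gripper_width: 0.532
```

```bash
python3 - <<'E'
from holder import *
p,d,s=snap('side');print(s['contact_force'],s['tcp_pos'],st(s['tcp_pos'])*1000)
cv2.imwrite('pics/s5.png',cv2.resize(p[150:330,280:480,::-1],None,fx=3.3,fy=3.3))
E
```

```text
[ 0.80997124 -0.40739073 -0.48307947] [ 0.51686496 -0.0720529   0.00641883] [[-171.45050078   -1.03381289]]
```

View pics/s5.png

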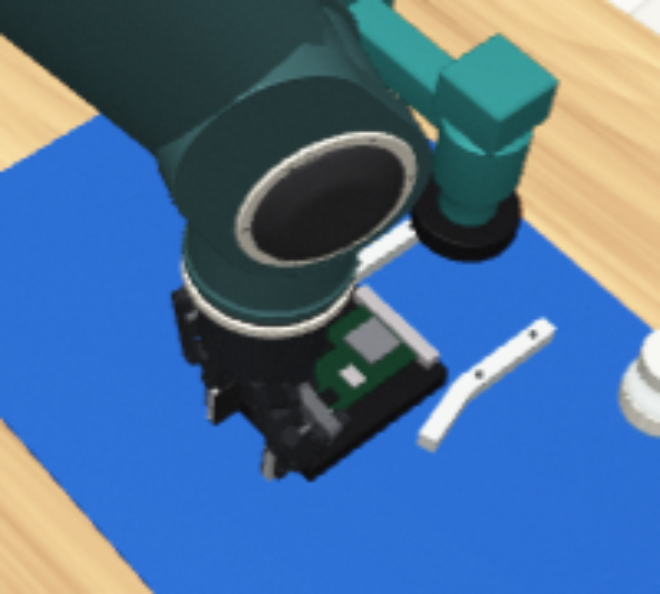

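The holder is entering the funnel straight. Before going on I check how far forward the wrist reaches towards the microscope head.

```bash
python3 - <<'E'
from holder import *
for n in('side','scene'):
    p,d,s=snap(n,n+'6.png');C=cam(n);Q=cloud(d,C);S=(Q[...,:2]-c)@np.c_[X,Y]*1000;hsv=cv2.cvtColor(p,cv2.COLOR_RGB2HSV)
    t=st(s['tcp_pos'])[0]*1000
    for z0 in np.arange(.04,.40,.03):
        k=(d>0)&(Q[...,2]>z0)&(Q[...,2]<z0+.03)&(abs(S[...,1])<110)
        teal=k&(S[...,0]>-60)
        arm=k&(S[...,0]<-60)&(S[...,0]>-320)
        g=lambda m,q:np.percentile(S[m][:,0],q).round(0) if m.sum()>10 else None
        print(n,round(z0,2),'arm max',g(arm,99),'scope min',g(teal,1), arm.sum(),teal.sum())
E
```

```text
side 0.04 arm max -161.0 scope min None 199 0
side 0.07 arm max -160.0 scope min None 273 1
side 0.1 arm max -158.0 scope min -34.0 338 523
side 0.13 arm max -153.0 scope min -27.0 284 135
side 0.16 arm max -157.0 scope min -27.0 213 641
side 0.19 arm max -143.0 scope min -27.0 497 514
side 0.22 arm max -154.0 scope min -26.0 477 686
side 0.25 arm max -149.0 scope min None 179 0
side 0.28 arm max -138.0 scope min None 481 0
side 0.31 arm max -113.0 scope min None 956 0
side 0.34 arm max -118.0 scope min None 1370 0
side 0.37 arm max -135.0 scope min None 1234 0
side 0.4 arm max -167.0 scope min None 1304 0
scene 0.04 arm max -157.0 scope min None 244 0
scene 0.07 arm max -153.0 scope min None 331 0
scene 0.1 arm max -151.0 scope min -2.0 380 443
scene 0.13 arm max -133.0 scope min 8.0 271 62
scene 0.16 arm max -133.0 scope min -5.0 280 782
scene 0.19 arm max -124.0 scope min -21.0 452 607
scene 0.22 arm max -124.0 scope min -24.0 500 724
scene 0.25 arm max -121.0 scope min None 435 0
scene 0.28 arm max -104.0 scope min None 611 0
scene 0.31 arm max -104.0 scope min None 1278 0
scene 0.34 arm max -112.0 scope min None 1810 0
scene 0.37 arm max -133.0 scope min None 1370 0
scene 0.4 arm max -159.0 scope min None 1405 0
```

Clearance to the microscope will be at least 20 mm at the final pose. I push on to about 6 mm short.

Request:
arm_command([
  {"slide":[-0.4,0,0],"twist":0},
  {"slide":[-0.8,0,0],"twist":0},
  {"slide":[-1.2,0,0],"twist":0},
  {"slide":[-1.6,0,0],"twist":0},
  {"slide":[-2.0,0,0],"twist":0},
  {"slide":[-2.4,0,0],"twist":0},
  {"slide":[-2.8,0,0],"twist":0},
  {"slide":[-3.2,0,0],"twist":0},
  {"slide":[-3.6,0,0],"twist":0},
  {"slide":[-4.0,0,0],"twist":0},
  {"slide":[-4.4,0,0],"twist":0},
  {"slide":[-4.8,0,0],"twist":0},
  {"slide":[-5.2,0,0],"twist":0},
  {"slide":[-5.6,0,0],"twist":0},
  {"slide":[-6.0,0,0],"twist":0},
  {"slide":[-6.2,0,0],"twist":0},
  {"slide":[-6.2,0,0],"twist":0},
])

```text
time_s: 9.95
tcp_pos: [0.578, -0.0761, 0.0064]
orientation: [0.0, 0.033, 0.999, -0.0]
contact_force: [0.3, -0.1, -0.3]
gripper_width: 0.534
```

```bash
python3 - <<'E'
from holder import *
p,d,s=snap('wrist','w7.png');print(st(s['tcp_pos'])*1000,s['tcp_pos'],s['contact_force']);np.savez('pics/w7.npz',p=p,d=d)
C=cam('wrist',s);Q=cloud(d,C);S=(Q[...,:2]-c)@np.c_[X,Y]*1000
k=(d>0)&(Q[...,2]>.016)&(Q[...,2]<.045)&(abs(S[...,1])<48)&(S[...,0]<40)
print(k.sum(),[np.percentile(S[k][:,i],[1,50,99]).round(1) for i in(0,1)])
E
```

```text
[[-110.14241179   -0.98477618]] [ 0.57803878 -0.07610854  0.00639993] [ 0.34176536 -0.07731975 -0.30185797]
16000 [array([-121.4,  -93.6,  -78.6]), array([-35.2,  -0.6,  34. ])]
```

View pics/w7.png

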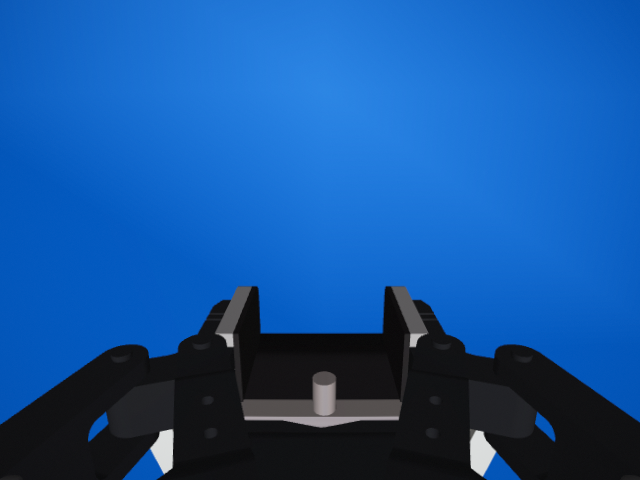

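The wrist view shows the rear face between the fingers: bottom edge at row 333, top edge at about row 350 and the rear jaw's screw at (324,392).

```bash
python3 - <<'E'
from holder import *
s=readout.state();C=cam('wrist',s);z=np.load('pics/w7.npz');p,d=z['p'],z['d'];Q=cloud(d,C)
S=(Q[...,:2]-c)@np.c_[X,Y]*1000
for u in(280,320,360):
    print(u,st(onz([[u,333]],.003,C))*1000,[(v,S[v,u,0].round(1),(Q[v,u,2]*1000).round(1),int(p[v,u].sum())) for v in range(328,362,3)])
E
```

```text
280 [[-97.12049637 -16.6088914 ]] [(328, np.float64(-99.1), np.float64(2.7), 292), (331, np.float64(-98.5), np.float64(3.9), 291), (334, np.float64(-99.3), np.float64(7.7), 27), (337, np.float64(-98.8), np.float64(9.1), 26), (340, np.float64(-99.6), np.float64(12.6), 30), (343, np.float64(-99.3), np.float64(14.2), 32), (346, np.float64(-99.3), np.float64(16.3), 27), (349, np.float64(-99.6), np.float64(18.9), 32), (352, np.float64(-99.2), np.float64(20.1), 40), (355, np.float64(-98.8), np.float64(21.4), 54), (358, np.float64(-97.1), np.float64(20.5), 53), (361, np.float64(-97.0), np.float64(22.3), 55)]
320 [[-97.16458881  -1.0810287 ]] [(328, np.float64(-99.9), np.float64(4.1), 299), (331, np.float64(-98.7), np.float64(4.2), 300), (334, np.float64(-98.8), np.float64(6.7), 29), (337, np.float64(-98.3), np.float64(8.2), 28), (340, np.float64(-98.5), np.float64(10.6), 30), (343, np.float64(-100.0), np.float64(15.4), 22), (346, np.float64(-99.4), np.float64(16.4), 28), (349, np.float64(-99.3), np.float64(18.3), 30), (352, np.float64(-99.4), np.float64(20.4), 37), (355, np.float64(-98.5), np.float64(20.9), 50), (358, np.float64(-97.8), np.float64(21.7), 56), (361, np.float64(-96.3), np.float64(21.1), 58)]
360 [[-97.16687063  14.44540199]] [(328, np.float64(-100.4), np.float64(5.0), 300), (331, np.float64(-98.4), np.float64(3.6), 298), (334, np.float64(-99.2), np.float64(7.5), 28), (337, np.float64(-99.2), np.float64(9.8), 31), (340, np.float64(-99.5), np.float64(12.4), 28), (343, np.float64(-98.6), np.float64(13.0), 30), (346, np.float64(-100.0), np.float64(17.5), 31), (349, np.float64(-99.6), np.float64(18.8), 32), (352, np.float64(-99.0), np.float64(19.7), 38), (355, np.float64(-98.7), np.float64(21.2), 47), (358, np.float64(-98.3), np.float64(22.5), 54), (361, np.float64(-96.6), np.float64(21.6), 59)]
```

The rear face is flat and square at about -99 mm, so 7 mm remain. I push that, back off and rise.

Request:
arm_command([
  {"slide":[-0.2,0,0],"twist":0},
  {"slide":[-0.4,0,0],"twist":0},
  {"slide":[-0.6,0,0],"twist":0},
  {"slide":[-0.7,0,0],"twist":0},
  {"slide":[-0.7,0,0],"twist":0},
  {"slide":[0,0,0],"twist":0},
  {"slide":[3,0,0],"twist":0},
  {"slide":[6,0,0],"twist":0},
  {"slide":[9,0,-3],"twist":0},
  {"slide":[12,0,-7],"twist":0},
  {"slide":[12,0,-11],"twist":0},
  {"slide":[12,0,-15],"twist":0},
  {"slide":[12,0,-18],"twist":0},
  {"slide":[12,0,-18],"twist":0},
])

```text
time_s: 11.17
tcp_pos: [0.4599, -0.0684, 0.1922]
orientation: [0.005, 0.033, 0.999, 0.001]
contact_force: [0.5, 1.1, 0.2]
gripper_width: 0.526
```

```bash
python3 - <<'E'
from holder import *
p,d,s=snap('side');np.savez('pics/side8.npz',p=p,d=d);print(st(s['tcp_pos'])*1000,s['contact_force'],s['time_s'])
cv2.imwrite('pics/s8.png',cv2.resize(p[170:310,330:510,::-1],None,fx=4,fy=4))
p,d,s=snap('wrist');C=cam('wrist',s);Q=cloud(d,C);S=(Q[...,:2]-c)@np.c_[X,Y]*1000
k=(d>0)&(Q[...,2]>.012)&(Q[...,2]<.045)&(abs(S[...,1])<47)&(S[...,0]<-45)&(S[...,0]>-120)
for y in range(-40,41,10):
    q=S[k&(abs(S[...,1]-y)<4)];print(y,len(q),np.percentile(q[:,0],2).round(1) if len(q) else '')
print([np.percentile(S[k][:,1],[1,99])])
E
```

```text
[[-228.50394134   -1.18514935]] [0.54590575 1.05303676 0.19562487] 11.1667
-40 469 -92.8
-30 493 -93.0
-20 548 -93.1
-10 545 -93.2
0 513 -93.0
10 526 -93.1
20 547 -93.0
30 490 -93.0
40 481 -92.9
[array([-43.31613476,  43.96654024])]
```

View pics/s8.png

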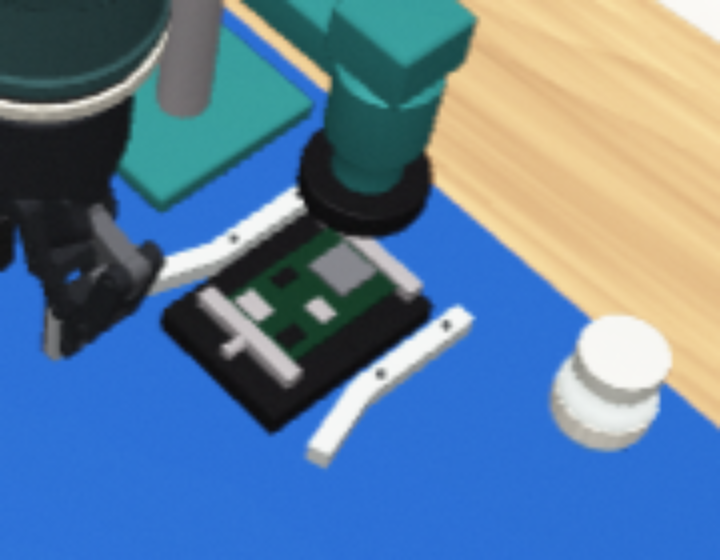

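The crop shows the holder straight in the guides with the chip at about (342,268), just in front of the ring light. One last check of the chip position, then I hand in if it agrees.

```bash
python3 - <<'E'
from holder import *
C=cam('side');x=st(onz([[330+342/4,170+268/4]],.029,C))[0]*1000;print('chip',x)
s=readout.state();print(max(abs(np.array(s['joint_velocities']))))
if np.hypot(*x)<7: print(job.hand_in())
E
```

```text
chip [ 0.97667453 -1.05213633]
0.0483514565384228
the job is handed in; nothing more can be done
None
```

The holder is in the guides with its chip under the lens, and I handed the job in at about 11 s of the 61 s allowed.

I pushed the holder sideways with two fingertips onto the channel's centre line, which also straightened it. Then I pushed it from the rear face through the funnel, flat on the mat throughout, and backed off and rose clear.

Last checks:
- **Chip position:** the side camera puts the chip about 1.4 mm from the lens axis, at (+1.0, -1.1) mm. The wrist depth puts the rear face at -93 mm against -92 mm wanted, so the two agree to about 2 mm.
- **Alignment:** the rear face is square to the channel, reading the same within 0.4 mm across its width.
- **Forces:** contact forces read while pushing stayed under 4 N. I saw no contact with the microscope, and by the measured extents the arm stayed at least 20 mm from it.
- **Bystanders:** the robot was never near the jar, screwdriver or spray can, but I did not re-measure their positions at the end.

One move call was refused because its rows lacked "twist"; I repeated it and nothing was affected. No check failed.

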